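# Square a gift box into the corner stop

## Task

Push the navy gift box along the table into the brass corner stop, until its long side lies flush along the long bar and its end is against the short bar. Push it gently with the fingertips or the outside of the fingers: never pinch, lift or tip it. Leave the stamp, foil roll, ribbon spool, rubbing block and binder clip where they are, and draw the hand clear when the box is home.

Things in the scene. Friction and masses are not known exactly. Their poses are not given: they have to be found in the camera images.
- gift_box: closed navy gift box lying flat, 62 mm (its x) by 150 mm (its y), 34 mm high, about 0.25 kg, free to slide on the table. Origin: centre of its underside; z up. Starts on the robot's side of the stop's long bar and right of its short bar, clear of both, turned up to 27 degrees either way from the stop.
- corner_stop: L of two brass bars fixed to the table, 22 mm high, 14 mm thick. Origin: inner corner of the L at table height; z up. Long bar: 200 mm along own -y (robot's right), inner face is x = 0, facing the robot. Short bar: 80 mm along own -x (toward robot), inner face is y = 0, facing right. Box home: its centre at x -31, y -75 mm in this frame, its y along the long bar. Yaw -3 to 12 degrees.
- letter_stamp: bystander: letter stamp standing on the table, turned brown wooden handle on a brass foot, 30 mm wide, 73 mm high; origin at its underside centre. It, the foil roll and the ribbon spool take any of three places: two left of the corner stop, one to the right of the box.
- foil_roll: bystander: silver foil roll standing on end, 52 mm diameter, 31 mm high; origin at its underside centre
- ribbon_spool: bystander: ivory ribbon spool lying flat, 64 mm diameter, 25 mm high; origin on its underside, 5 mm off the disc's centre
- eraser: bystander: small rubbing block in a card sleeve, 21 x 50 x 12 mm, lying just left of the stop's short bar; origin at its underside centre
- clip: bystander: black binder clip, 24 x 25 x 34 mm, standing behind the stop's long bar; origin at its underside centre

How it is judged:
By the outcome, as a careful person would: the job done as asked, in the order asked, and still so for the second after the job is handed in, with the robot touching nothing.
It also fails if it takes over 51 s, if anything falls off the work surface, if the arm or the gripper's body presses on something with over 40 N, if the wrist force passes 120 N, or if a joint passes its speed limit or range.

## Robot

A 6-joint arm with a two-finger parallel gripper is mounted at the origin on a cart in front of the work surface, level with it; the furniture and walls round the work are solid. World frame = base frame: x ahead of the robot, y to its left, z up, the work surface at z = 0. Lengths are in m, angles in rad, forces in N, time in s.
With the tool pointing down it reaches from about 0.35 to 0.975 m from the base axis. Payload 4.9 kg.
Tool frame: the origin (TCP) lies at the very end of the fingers, on their centre line; the grasp point (between the pads) lies 19 mm behind it; z points along the fingers, y is the line along which they close (so a half turn about z gives the same grasp; the last joint's range is limited). The gripper opens to 85 mm and grips with 20 to 120 N. Pads are 22 mm wide; open, the fingers measure 114 mm over their backs; the gripper's body (76 mm by 85 mm) begins 54 mm behind the grasp point. The pads swing forward as they close: fully open they stand 13 mm farther back than shut.
Start: joints at [-1.329, 0.053, 1.613, -0, 1.476, -0.119], TCP at [0.221, -0.585, 0.231] pointing down, gripper open.
Joint ranges: [-3.01, 3.01], [-1.01, 2.22], [0.06, 2.58], [-1.02, 4.17], [0.09, 2.62], [-3.14, 3.14]. Speed limits (rad/s): [2.57, 2.57, 3.14, 3.14, 3.14, 3.14].

## Interface

Orientations are given as [roll, pitch, yaw] about the fixed x, y, z axes, in that order (R = Rz(yaw) Ry(pitch) Rx(roll)).
In Python, from cell import ctrl gives the robot as it stands.
- The arm moves only by the shell command python3 -m pendant 'ROWS' [FORCE]. ROWS is a JSON object of lists of equal length, an entry for each row: "claw": the closure, from 0 (fully open) to 1 (shut); "dp": the shift along the tool's x, y, z scaled (see below), a list of three; "spin": the turn about the tool's z scaled (see below). In form: {"claw": [claw, ...], "dp": [[dx, dy, dz], ...], "spin": [spin, ...]}. A call has 1 to 10 rows; each row shifts and turns the commanded pose from where the row before left it, along the tool's axes as they then stand; what a row does not reach is not made up. The controller multiplies each number of a shift by 0.08 m and each number of a turn by 90 degrees. A row lasts 1/12 s, in which the tool goes at most 41.7 mm and 7.16 degrees, less where a joint would pass 70% of its speed; a pose out of reach is approached as far as the arm can. A call with a number of a shift or a turn outside -1 to 1 is refused whole. A call with a gripper value outside its range is refused whole. The fingers move at their own pace and stop on an object; FORCE is the grip in N (left out, the last holds). Time passes only in rows, so rows that do not move let the fingers close. It gives the time, the measured TCP pose, the force, the opening and the grip force at its end, in the units of the state.
- ctrl.get_obs(): the state, without advancing time (a new reading comes with each control period).
- ctrl.read_camera(name): name is "scene" or "top" or "wrist"; returns a dict with "image" (480x640x3 uint8, blue, green, red), "vfov" (degrees; the focal length in pixels is half the picture's height over the tangent of half this angle, whatever the lens; pixels are square), "cx", "cy" (the principal point, pixels), "world_to_cam" (4x4, takes a point from world to camera coordinates). Camera axes: x right, y down, z forward; pixel columns grow to the right and rows downward; lengths in m; the calibration is good to about 2 mm. The wrist camera is an equidistant fisheye: a pixel r from the principal point sees the ray r / f radians off the axis. A picture is of the moment at which its call begins. There is no depth.
- ctrl.hand_in(): hands the job in; it is judged then, once.
The state is a dict: "t": time; "joint_pos": joint angles; "joint_velocities": joint speeds; "effort": joint torques, N m; "eef_pos": TCP position; "eef_rot": TCP orientation; "contact_force": force on the tool from outside, world axes, zero at the start; "ft_torque": the same for the moment, N m; "grip_width": opening from 0.0 (shut) to 1.0 (fully open); "gripper_force": force on a finger pad.
Only numpy, scipy, OpenCV 4.12 (cv2) and the standard library are available. Lean on these libraries where they do the work, as an engineer would, in place of code of your own. Each camera call takes 0.05 s, during which the arm holds its last target. There are 200 camera calls.

## Working session

There is one attempt and no reset: what is moved stays moved. The work goes in short steps, Python scripts to look and compute and a shell command to move; the robot and the scene stay as the last step left them, time stands still between calls to the robot, and variables do not carry over. Pictures are saved under pics/ and viewed, at most 10 in all, crops included, and the job is handed in when it is done.

```bash
mkdir -p pics; ls; cat > h.py <<'E'
import numpy as np, cv2
from cell import ctrl
def cam(n):
    c=ctrl.read_camera(n); im=np.asarray(c["image"]); f=im.shape[0]/2/np.tan(np.radians(c["vfov"])/2)
    return im,f,c["cx"],c["cy"],np.array(c["world_to_cam"])
def ray(C,uv,fish=False):
    im,f,cx,cy,T=C; R,t=T[:3,:3],T[:3,3]
    d=np.array([(uv[0]-cx)/f,(uv[1]-cy)/f,1.0])
    if fish:
        r=np.hypot(d[0],d[1])+1e-12; d=np.array([d[0]/r*np.sin(r),d[1]/r*np.sin(r),np.cos(r)])
    return -R.T@t, R.T@d
def plane(C,uv,z,fish=False):
    o,d=ray(C,uv,fish); return o+d*(z-o[2])/d[2]
def cross(a,b):
    (o,d),(p,e)=a,b; s=np.linalg.lstsq(np.c_[d,-e],p-o,rcond=None)[0]
    A,B=o+s[0]*d,p+s[1]*e; return (A+B)/2,np.linalg.norm(A-B)
def proj(C,P):
    im,f,cx,cy,T=C; q=T[:3,:3]@P+T[:3,3]; return np.array([cx+f*q[0]/q[2],cy+f*q[1]/q[2]])
E
python3 - <<'E'
from h import *
o=ctrl.get_obs(); print({k:np.round(v,3).tolist() for k,v in o.items()})
for n in("top","scene"):
    C=cam(n); cv2.imwrite(f"pics/{n}0.png",C[0]); print(n,C[1:4],np.round(C[4],3).tolist())
E
```

```text
pics
{'t': 0.0, 'joint_pos': [-1.329, 0.053, 1.614, -0.0, 1.476, -0.119], 'joint_velocities': [0.0, -0.001, 0.001, 0.0, 0.001, 0.0], 'effort': [-0.0, -39.368, -37.018, -0.0, 0.007, 0.0], 'eef_pos': [0.22, -0.584, 0.23], 'eef_rot': [-3.14, -0.0, 0.361], 'contact_force': [0.319, -0.421, -0.374], 'ft_torque': [-0.064, -0.037, 0.002], 'gripper_force': 0.0, 'grip_width': 0.997}
top (np.float64(448.5202755860772), 322.1448905576515, 235.27173519001593) [[-0.023, -1.0, 0.002, 0.099], [-0.981, 0.022, -0.193, 0.563], [0.193, -0.006, -0.981, 0.83], [0.0, 0.0, 0.0, 1.0]]
scene (np.float64(534.9771453361775), 320.53373491045096, 235.7919181723093) [[-0.518, -0.855, 0.003, 0.375], [-0.471, 0.282, -0.836, 0.245], [0.714, -0.435, -0.549, 0.744], [0.0, 0.0, 0.0, 1.0]]
```

View pics/top0.png

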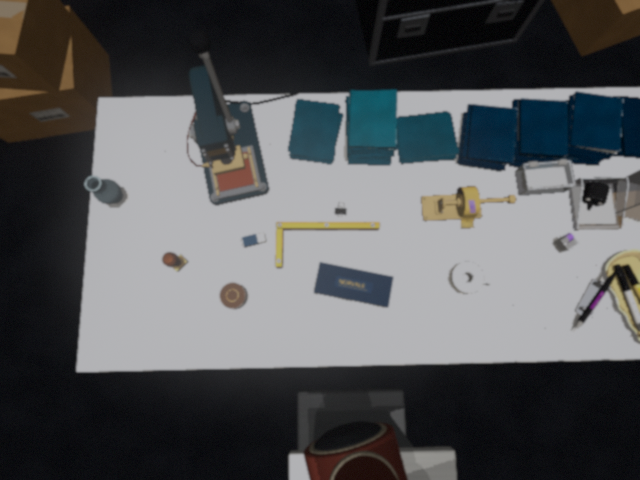

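View pics/scene0.png

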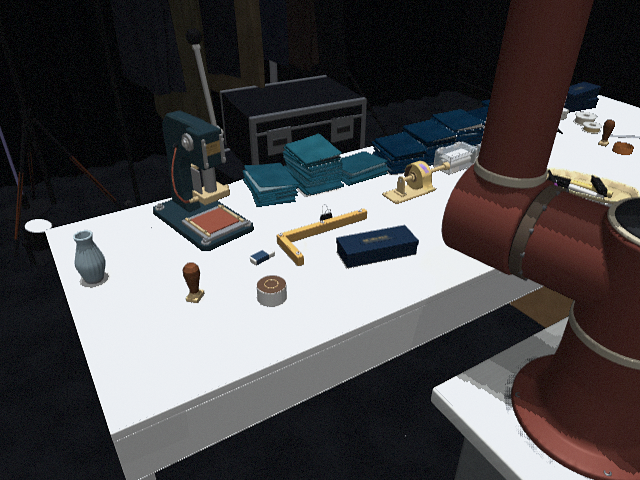

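The top view shows the stop's corner at about (282,229), with the long bar running to (379,226) and the short bar down to (279,266). The box's corners are near (319,264), (392,276), (388,305) and (315,292). The ribbon spool is right of the box at (467,278). The foil roll (233,295), stamp (173,260) and eraser (255,240) are on the left, and the clip (341,209) is behind the bar. The scene view agrees.

```bash
cat >> h.py <<'E'
def blob(m,c,r=90):
    m=cv2.morphologyEx(m,cv2.MORPH_CLOSE,np.ones((5,5),np.uint8))
    L=[k for k in cv2.findContours(m,cv2.RETR_EXTERNAL,cv2.CHAIN_APPROX_NONE)[0] if cv2.contourArea(k)>80 and np.hypot(*(k.reshape(-1,2).mean(0)-c))<r]
    return max(L,key=cv2.contourArea)
def quad(k):
    h=cv2.convexHull(k)
    for e in np.arange(.01,.1,.003):
        q=cv2.approxPolyDP(h,e*cv2.arcLength(h,True),True).reshape(-1,2).astype(float)
        if len(q)<=4: break
    return q
def boxpose(C,c=(353,285)):
    # top-face outline: rays from the contour pixels onto the top plane, min-area rectangle
    g=C[0].astype(int).max(2); m=(g<110).astype(np.uint8)*255
    k=blob(m,c,60).reshape(-1,2)
    P=np.array([plane(C,p,0.034)[:2] for p in k]); r=cv2.minAreaRect((P*1000).astype(np.float32))
    return r,k
def stop(C,z=0.022,c=(315,235)):
    h=cv2.cvtColor(C[0],cv2.COLOR_BGR2HSV); m=cv2.inRange(h,(15,110,60),(35,255,255))
    k=blob(m,c,70); M=np.zeros_like(m); cv2.drawContours(M,[k],-1,255,-1); M&=m
    v,u=np.nonzero(M); return np.array([plane(C,(a,b),z)[:2] for a,b in zip(u,v)])*1000,k
E
python3 - <<'E'
from h import *
T=cam("top"); S=cam("scene")
r,k=boxpose(T); print("box",r, cv2.boundingRect(k))
qt=quad(k.reshape(-1,1,2)); print("qt",qt.tolist())
g=S[0].astype(int).max(2); ks=blob((g<110).astype(np.uint8)*255,(377,246),60); 
hs=cv2.convexHull(ks); qs=cv2.approxPolyDP(hs,3,True).reshape(-1,2); print("qs",qs.tolist())
for p in qt:
    res=[(cross(ray(T,p),ray(S,q)),q.tolist()) for q in qs]; b=min(res,key=lambda x:x[0][1]); print(p,b[1],np.round(b[0][0],4),round(b[0][1],4))
P,kk=stop(T); print("stop n",len(P),"rect",cv2.minAreaRect(P.astype(np.float32)),cv2.boundingRect(kk))
q=cv2.approxPolyDP(kk,3,True).reshape(-1,2); print(q.tolist()); print([np.round(plane(T,p,.022)[:2]*1000).tolist() for p in q])
for n,uv in dict(spool=(467,278),foil=(233,295),stamp=(173,260),eraser=(255,240),clip=(341,209)).items(): print(n,np.round(plane(T,uv,.025),3))
im=cv2.resize(T[0][190:330,215:505],None,fx=2.7,fy=2.7,interpolation=cv2.INTER_CUBIC); cv2.imwrite("pics/crop0.png",im)
im=cv2.resize(S[0][190:310,230:450],None,fx=3.6,fy=3.6,interpolation=cv2.INTER_CUBIC); cv2.imwrite("pics/crop1.png",im)
E
```

```text
box ((468.0445861816406, 26.976749420166016), (145.74038696289062, 60.14412307739258), 77.3157730102539) (315, 263, 77, 44)
qt [[320.0, 264.0], [391.0, 277.0], [387.0, 305.0], [315.0, 292.0]]
qs [[639, 0], [639, 472], [614, 479], [0, 479], [0, 0]]
[320. 264.] [639, 0] [0.2963 0.0101 0.5238] 0.3391
[391. 277.] [639, 0] [ 0.3071 -0.0493  0.4969] 0.2965
[387. 305.] [639, 0] [ 0.2907 -0.0416  0.4921] 0.2761
[315. 292.] [639, 0] [0.2818 0.0181 0.5169] 0.3204
stop n 601 rect ((587.9508056640625, 82.16160583496094), (66.62895202636719, 217.55487060546875), 15.922317504882812) (277, 223, 102, 35)
[[277, 257], [281, 257], [284, 227], [376, 228], [378, 224], [370, 227], [369, 223], [330, 223], [324, 227], [322, 223], [283, 223], [277, 230]]
[[528.0, 178.0], [528.0, 170.0], [590.0, 164.0], [584.0, -25.0], [592.0, -30.0], [586.0, -13.0], [595.0, -11.0], [597.0, 69.0], [588.0, 82.0], [597.0, 85.0], [599.0, 166.0], [584.0, 178.0]]
spool [ 0.477 -0.202  0.025]
foil [0.454 0.266 0.025]
stamp [0.527 0.388 0.025]
eraser [0.564 0.223 0.025]
clip [0.625 0.046 0.025]
```

View pics/crop0.png

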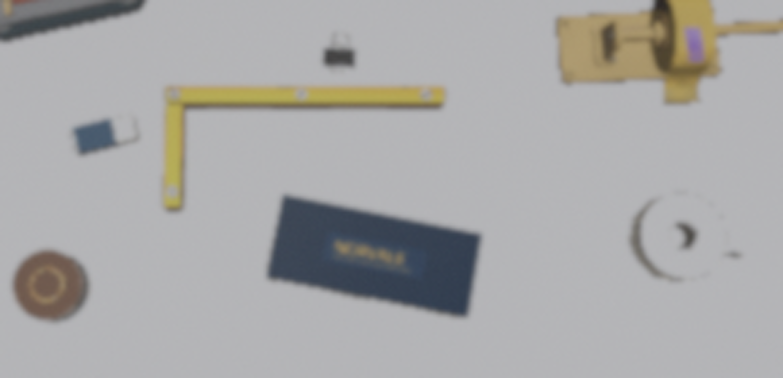

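```bash
python3 - <<'E'
from h import *
T=cam("top"); S=cam("scene")
print(T[0][[224,226,228,245,262],[300,340,370,279,279]].tolist())
# stop: subpixel edges. saturation profile
def satm(I): 
    b=cv2.cvtColor(I,cv2.COLOR_BGR2HSV); return cv2.inRange(b,(12,70,50),(40,255,255))
for n,C,c in(("top",T,(315,235)),("scene",S,(320,240))):
    k=blob(satm(C[0]),c,70); print(n,cv2.boundingRect(k),cv2.approxPolyDP(k,2.5,True).reshape(-1,2).tolist())
g=S[0].astype(int); m=((g.max(2)<110)).astype(np.uint8)*255
m2=np.zeros_like(m); m2[215:275,325:425]=m[215:275,325:425]
ks=blob(m2,(377,246),60); print("boxscene",cv2.approxPolyDP(cv2.convexHull(ks),2,True).reshape(-1,2).tolist())
E
```

```text
[[87, 169, 182], [85, 166, 177], [75, 120, 134], [88, 171, 181], [143, 165, 169]]
top (276, 222, 103, 45) [[276, 266], [281, 266], [284, 228], [377, 228], [378, 223], [282, 222], [276, 232]]
scene (277, 209, 90, 57) [[366, 210], [278, 234], [277, 242], [300, 265], [303, 256], [293, 245], [294, 240], [364, 219]]
boxscene [[418, 240], [415, 254], [348, 268], [337, 252], [336, 238], [404, 225]]
```

View pics/crop1.png

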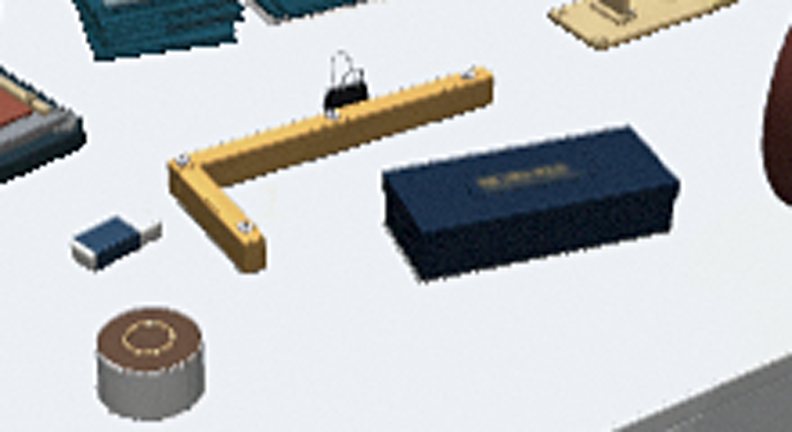

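```bash
cat >> h.py <<'E'
def sat(C): 
    I=C[0].astype(float); return cv2.GaussianBlur(I[...,2]-I[...,0],(3,3),0)   # red-blue: brass high
def half(p):  # first rising half crossing, sub-pixel
    h=max(p)/2; i=int(np.argmax(p>h)); return i-1+(h-p[i-1])/(p[i]-p[i-1])
def stoppose(C,T0=0.022):
    s=sat(C)
    A=np.array([plane(C,(u,212+half(s[212:232,u])),T0)[:2] for u in range(290,374)])          # back edge of long bar
    B=np.array([plane(C,(268+half(s[v,268:288]),v),T0)[:2] for v in range(232,260)])          # left edge of short bar
    return A,B
def line(P):
    vx,vy,x,y=cv2.fitLine((P*1000).astype(np.float32),cv2.DIST_HUBER,0,.01,.01).ravel(); return np.array([x,y]),np.array([vx,vy])
def corner(C):
    (a,d),(b,e)=map(line,stoppose(C)); d=d if d[1]>0 else -d; e=e if e[0]>0 else -e
    yaw=np.arctan2(-d[0],d[1]); yb=np.arctan2(e[1],e[0])
    X=np.array([np.cos(yaw),np.sin(yaw)]); Y=np.array([-X[1],X[0]])
    s=np.linalg.solve(np.c_[d,-e],b-a); O=a+s[0]*d; return O-14*X-14*Y,yaw,yb
E
python3 - <<'E'
from h import *
T=cam("top"); S=cam("scene")
for a,b in(((320,264),(336,238)),((391.5,276.5),(404,225)),((388,305),(418,240)),((315,292),(349.5,254.5))):
    P,e=cross(ray(T,a),ray(S,b)); print("boxtop",np.round(P*1000,1),round(e*1000,1))
for a,b in(((276.5,222.5),(277.5,234)),((379,223),(366,210))):
    P,e=cross(ray(T,a),ray(S,b)); print("stop top",np.round(P*1000,1),round(e*1000,1))
O,y,yb=corner(T); print("corner",O,np.degrees([y,yb]))
r,k=boxpose(T); print(r)
R=np.array([[np.cos(y),-np.sin(y)],[np.sin(y),np.cos(y)]]); 
print("box in stop frame",R.T@(np.array(r[0])-O), "home world",O+R@[-31,-75])
for p in cv2.boxPoints(r): print(np.round(p),np.round(R.T@(p-O)))
E
```

```text
boxtop [511.3  91.9  31.2] 1.2
boxtop [481.7 -51.6  31.2] 3.2
boxtop [425.8 -42.   29.6] 3.2
boxtop [454.4 101.   29.7] 3.9
stop top [599.6 178.1  20.5] 2.8
stop top [593.9 -35.2  15.1] 6.2
corner [587.54285 166.15111] [-1.3490419 -1.309555 ]
((611.6380615234375, 81.40338134765625), (1418.61083984375, 994.6768798828125), 88.77079010009766)
box in stop frame [ 26.08375642 -84.15696281] home world [554.78571004  91.90172942]
[  99. -617.] [-470. -795.]
[1094. -638.] [ 525. -792.]
[1124.  780.] [522. 626.]
[130. 801.] [-473.  624.]
```

```bash
cat >> h.py <<'E'
O=np.array([587.5,166.2]); Y=np.radians(-1.35); R=np.array([[np.cos(Y),-np.sin(Y)],[np.sin(Y),np.cos(Y)]])
def box(C,z=.034,thr=30):
    I=C[0].astype(float); m=((I[...,0]-I[...,2]>6)&(I.max(2)<125)).astype(np.uint8)*255
    roi=np.zeros_like(m); roi[222:330,282:425]=1; m*=roi
    k=blob(m,(345,270),60).reshape(-1,2); P=np.array([plane(C,p,z)[:2] for p in k])*1000
    r=cv2.minAreaRect(P.astype(np.float32)); c=R.T@(np.array(r[0])-O); a=r[2] if r[1][0]<r[1][1] else r[2]-90
    a=(a-np.degrees(Y)+45)%90-45
    print("box in stop frame: c",np.round(c,1),"size",np.round(r[1],1),"yaw rel",round(a,2),"dz corners",[np.round(R.T@(p-O)).tolist() for p in cv2.boxPoints(r)])
def go(sx,sy,z):  # target TCP in stop frame, mm -> tool units
    o=ctrl.get_obs(); p=np.array(o["eef_pos"])*1000; w=o["eef_rot"][2]
    d=np.r_[O+R@[sx,sy],z]-p; t=np.array([np.cos(w)*d[0]+np.sin(w)*d[1],np.sin(w)*d[0]-np.cos(w)*d[1],-d[2]])/80
    print("t",round(o["t"],2),"tcp stop",np.round(R.T@(p[:2]-O),1),"z",round(p[2],1),"yaw rel deg",round(np.degrees(w-Y),2),"F",np.round(o["contact_force"],1),"units to go",np.round(t,3),"spin",round((w-Y)/(np.pi/2),4))
E
python3 -c "
from h import *
C=cam('top'); box(C)"
python3 -m pendant '{"claw":[0.2,0.2,0.2,0.2],"dp":[[0,0,0],[0,0,0],[0,0,0],[0,0,0]],"spin":[0.062,0.062,0.061,0.06]}'
python3 -c "
from h import *
go(-215,-140,100)"
```

```text
box in stop frame: c [-115.6 -142.2] size [147.6  60.5] yaw rel -11.34 dz corners [[-160.0, -209.0], [-100.0, -220.0], [-71.0, -76.0], [-131.0, -64.0]]
t: 0.78
eef_pos: [0.2206, -0.5848, 0.2313]
eef_rot: [3.142, -0.0, -0.029]
contact_force: [0.9, 0.1, -0.6]
grip_width: 0.798
gripper_force: 0.0
t 0.78 tcp stop [-349.1 -759.4] z 231.3 yaw rel deg -0.3 F [ 0.9  0.1 -0.6] units to go [ 1.636 -7.751  1.642] spin -0.0033
```

```bash
python3 -m pendant '{"claw":[0.2,0.2,0.2,0.2,0.2,0.2,0.2,0.2,0.2,0.2],"dp":[[0.16,-0.39,0],[0.16,-0.39,0],[0.16,-0.39,0],[0.16,-0.39,0],[0.16,-0.39,0],[0.16,-0.39,0],[0.16,-0.39,0],[0.16,-0.39,0],[0.16,-0.39,0],[0.16,-0.39,0]],"spin":[0,0,0,0,0,0,0,0,0,0]}'
python3 -m pendant '{"claw":[0.2,0.2,0.2,0.2,0.2,0.2,0.2,0.2,0.2,0.2],"dp":[[0,-0.38,0.1],[0,-0.38,0.1],[0,-0.38,0.1],[0,-0.38,0.2],[0,-0.38,0.2],[0,-0.38,0.2],[0,-0.38,0.2],[0,-0.38,0.2],[0,-0.38,0.2],[0,-0.38,0.1]],"spin":[0,0,0,0,0,0,0,0,0,0]}'
python3 -c "
from h import *
go(-215,-140,8)"
```

```text
t: 1.62
eef_pos: [0.3564, -0.2744, 0.2315]
eef_rot: [3.141, -0.001, -0.024]
contact_force: [0.7, -0.5, 0.1]
grip_width: 0.8
gripper_force: 0.0
t: 2.45
eef_pos: [0.3621, 0.0296, 0.1015]
eef_rot: [-3.141, 0.002, -0.024]
contact_force: [1.1, -0.5, -0.1]
grip_width: 0.801
gripper_force: 0.0
t 2.45 tcp stop [-222.1 -141.9] z 101.5 yaw rel deg -0.04 F [ 1.1 -0.5 -0.1] units to go [ 0.088 -0.024  1.169] spin -0.0005
```

```bash
python3 -m pendant '{"claw":[0.2,0.2,0.2,0.2,0.2,0.2,0.2],"dp":[[0,0,0.2],[0,0,0.2],[0,0,0.2],[0,0,0.2],[0,0,0.2],[0,0,0.13],[0.05,0,0.04]],"spin":[0,0,0,0,0,0,0]}'
python3 -c "
from h import *
go(-215,-140,8); C=cam('top'); box(C); S=cam('scene'); cv2.imwrite('pics/s1.png',S[0]); cv2.imwrite('pics/t1.png',C[0])
v=np.vstack([cv2.resize(S[0][180:330,220:500],None,fx=2,fy=2),cv2.resize(C[0][195:345,250:530],None,fx=2,fy=2)]); cv2.imwrite('pics/v1.png',v)"
```

```text
t: 3.03
eef_pos: [0.3655, 0.0282, 0.0077]
eef_rot: [-3.141, 0.004, -0.024]
contact_force: [-0.7, -0.4, 0.4]
grip_width: 0.8
gripper_force: 0.0
t 3.03 tcp stop [-218.7 -143.2] z 7.7 yaw rel deg -0.02 F [-0.7 -0.4  0.4] units to go [ 0.046 -0.04  -0.004] spin -0.0003
box in stop frame: c [-115.5 -142.4] size [147.1  59.9] yaw rel -11.2 dz corners [[-159.0, -209.0], [-100.0, -220.0], [-72.0, -76.0], [-131.0, -64.0]]
```

View pics/v1.png

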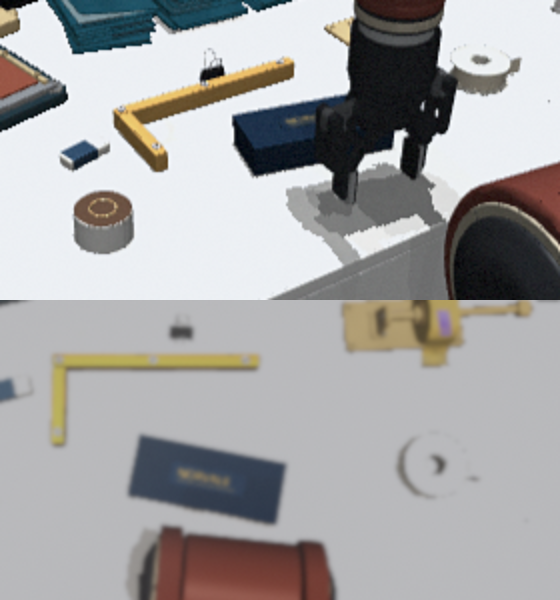

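The scene view shows the open hand standing behind the box with the fingertips clear of the table. The top view still shows the box unmoved. Next I push forward.

```bash
python3 -m pendant '{"claw":[0.2,0.2,0.2,0.2,0.2,0.2,0.2,0.2,0.2,0.2],"dp":[[0.12,0,0.05],[0.12,0,0],[0.12,0,0],[0.12,0,0],[0.05,0,0],[0.05,0,0],[0.05,0,0],[0.05,0,0],[0.05,0,0],[0.05,0,0]],"spin":[0,0,0,0,0,0,0,0,0,0]}'
python3 -m pendant '{"claw":[0.2,0.2,0.2,0.2,0.2,0.2,0.2],"dp":[[0.05,0,0],[0.05,0,0],[0.05,0,0],[0.05,0,0],[0.05,0,0],[0.05,0,0],[0,0,0]],"spin":[0,0,0,0,0,0,0]}'
python3 -c "
from h import *
go(-79,-140,4); C=cam('top'); box(C); S=cam('scene')
v=np.vstack([cv2.resize(S[0][180:330,220:500],None,fx=2,fy=2),cv2.resize(C[0][195:345,250:530],None,fx=2,fy=2)]); cv2.imwrite('pics/v2.png',v)"
```

```text
t: 3.97
eef_pos: [0.4297, 0.0264, 0.0056]
eef_rot: [3.141, 0.001, -0.024]
contact_force: [-1.7, -0.4, 1.0]
grip_width: 0.799
gripper_force: 0.6
t: 4.55
eef_pos: [0.4549, 0.0258, 0.0059]
eef_rot: [-3.142, -0.001, -0.024]
contact_force: [0.2, -0.8, 0.6]
grip_width: 0.801
gripper_force: 0.0
t 4.55 tcp stop [-129.3 -143.5] z 5.9 yaw rel deg -0.03 F [ 0.2 -0.8  0.6] units to go [ 0.629 -0.044  0.024] spin -0.0003
box in stop frame: c [-86.9 -74.5] size [22.  60.7] yaw rel -2.12 dz corners [[-118.0, -84.0], [-57.0, -87.0], [-56.0, -65.0], [-117.0, -62.0]]
```

View pics/v2.png

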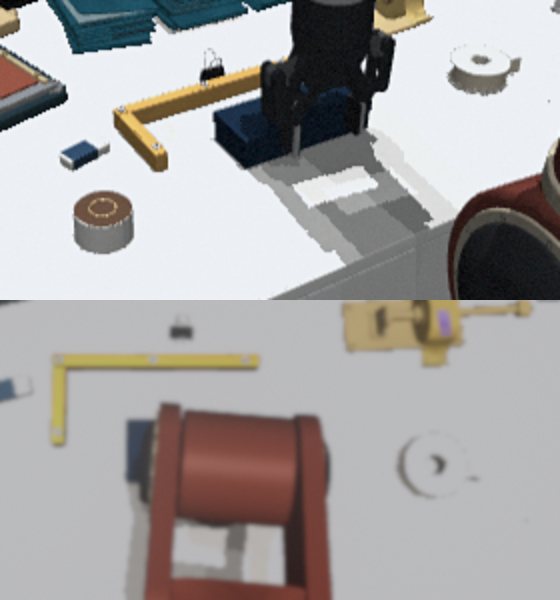

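The box has turned nearly square against both fingers, and its near side sits 11 mm ahead of the TCP as expected. Push on to about 6 mm short of the bar.

```bash
python3 -m pendant '{"claw":[0.2,0.2,0.2,0.2,0.2,0.2,0.2,0.2,0.2,0.2],"dp":[[0.05,0,0],[0.06,0,0],[0.06,0,0],[0.06,0,0],[0.06,0,0],[0.06,0,0],[0.06,0,0],[0.06,0,0],[0.06,0,0],[0.06,0,0]],"spin":[0,0,0,0,0,0,0,0,0,0]}'
python3 -m pendant '{"claw":[0.2,0.2,0.2],"dp":[[0.03,0,0],[0,0,0],[0,0,0]],"spin":[0,0,0]}'
python3 -m pendant '{"claw":[0.2,0.2,0.2,0.2,0.2,0.2,0.2,0.2,0.2,0.2],"dp":[[-0.1,0,0],[-0.2,0,0],[-0.3,0,0],[-0.3,0,-0.2],[-0.3,0,-0.3],[-0.2,0,-0.3],[0,0.1,-0.3],[0,0.3,0],[0,0.3,0],[0,0,0]],"spin":[0,0,0,0,0,0,0,0,0,0]}'
python3 -c "
from h import *
go(-79,-240,4); C=cam('top'); box(C); print(np.degrees(corner(C)[1:]),corner(C)[0])"
```

```text
t: 5.48
eef_pos: [0.5015, 0.0247, 0.0057]
eef_rot: [-3.142, 0.0, -0.024]
contact_force: [-0.6, 0.6, -1.1]
grip_width: 0.796
gripper_force: 0.4
t: 5.73
eef_pos: [0.5038, 0.0246, 0.0059]
eef_rot: [-3.142, -0.001, -0.024]
contact_force: [-0.8, 0.8, -0.6]
grip_width: 0.794
gripper_force: 0.0
t: 6.57
eef_pos: [0.39, -0.0311, 0.0946]
eef_rot: [3.14, -0.003, -0.027]
contact_force: [0.3, 1.3, 0.5]
grip_width: 0.8
gripper_force: 0.0
t 6.57 tcp stop [-192.8 -201.9] z 94.6 yaw rel deg -0.2 F [0.3 1.3 0.5] units to go [1.424 0.472 1.133] spin -0.0022
box in stop frame: c [ -38.5 -137.1] size [145.6  61.2] yaw rel 0.06 dz corners [[-69.0, -210.0], [-8.0, -210.0], [-8.0, -64.0], [-69.0, -64.0]]
[-1.3578664 -1.4469452] [587.50916 166.0564 ]
```

```bash
python3 -c "
from h import *
print(np.round(ctrl.get_obs()['joint_pos'],2))"
```

```text
[-0.27 -0.44  2.27  0.    1.31  1.33]
```

```bash
python3 -m pendant '{"claw":[0.7,0.7,0.7,0.7,0.7,0.7,0.7,0.7,0.7,0.7],"dp":[[0.3,0.1,0],[0.35,0.1,0],[0.35,0.1,0],[0.35,0.1,0],[0.35,0.1,0],[0.23,0.1,0],[0,0,0],[0,0,0],[0,0,0],[0,0,0]],"spin":[0,0,0,0,0,0,-0.077,-0.077,-0.077,-0.077]}'
python3 -m pendant '{"claw":[0.7,0.7,0.7,0.7,0.7,0.7,0.7,0.7,0.7,0.7],"dp":[[0,0,0],[0,0,0],[0,0,0],[0,0,0],[0,0,0],[0,0,0],[0,0,0],[0,0,0],[0,0,0],[0,0,0]],"spin":[-0.077,-0.077,-0.077,-0.077,-0.077,-0.077,-0.077,-0.077,-0.074,0]}'
python3 -c "
from h import *
go(-38.5,-250,6)"
```

```text
t: 7.45
eef_pos: [0.5427, -0.0791, 0.0928]
eef_rot: [-3.14, 0.001, 0.466]
contact_force: [0.8, 0.1, -0.2]
grip_width: 0.304
gripper_force: 0.0
t: 8.28
eef_pos: [0.5426, -0.0791, 0.093]
eef_rot: [-3.14, -0.001, 1.546]
contact_force: [-0.3, -0.2, 0.3]
grip_width: 0.299
gripper_force: 0.0
t 8.28 tcp stop [ -39.1 -246.3] z 93.0 yaw rel deg 89.94 F [-0.3 -0.2  0.3] units to go [-0.046  0.007  1.088] spin 0.9993
```

```bash
python3 -m pendant '{"claw":[0.7,0.7,0.7,0.7,0.7,0.7,0.7],"dp":[[-0.07,0,0.2],[0,0,0.2],[0,0,0.2],[0,0,0.2],[0,0,0.2],[0,0,0.08],[0.2,0,0]],"spin":[0,0,0,0,0,0,0]}'
python3 -m pendant '{"claw":[0.7,0.7,0.7,0.7,0.7,0.7,0.7,0.7,0.7,0.7],"dp":[[0.06,0,0],[0.06,0,0],[0.06,0,0],[0.06,0,0],[0.06,0,0],[0.06,0,0],[0.06,0,0],[0.06,0,0],[0.06,0,0],[0,0,0]],"spin":[0,0,0,0,0,0,0,0,0,0]}'
python3 -c "
from h import *
go(-38.5,-162,6); C=cam('top'); box(C); S=cam('scene')
v=np.vstack([cv2.resize(S[0][180:330,220:500],None,fx=2,fy=2),cv2.resize(C[0][195:345,250:530],None,fx=2,fy=2)]); cv2.imwrite('pics/v3.png',v)"
```

```text
t: 8.87
eef_pos: [0.5418, -0.0704, 0.0051]
eef_rot: [-3.138, -0.0, 1.539]
contact_force: [0.3, 0.5, 0.4]
grip_width: 0.3
gripper_force: 0.0
t: 9.7
eef_pos: [0.5447, -0.0258, 0.0073]
eef_rot: [-3.142, -0.001, 1.544]
contact_force: [-0.3, 0.4, -0.8]
grip_width: 0.303
gripper_force: 0.0
t 9.7 tcp stop [ -38.3 -193. ] z 7.3 yaw rel deg 89.82 F [-0.3  0.4 -0.8] units to go [ 0.387 -0.004  0.016] spin 0.998
box in stop frame: c [-38.5 -88.7] size [109.1  61.2] yaw rel 0.06 dz corners [[-69.0, -143.0], [-8.0, -143.0], [-8.0, -34.0], [-69.0, -34.0]]
```

View pics/v3.png

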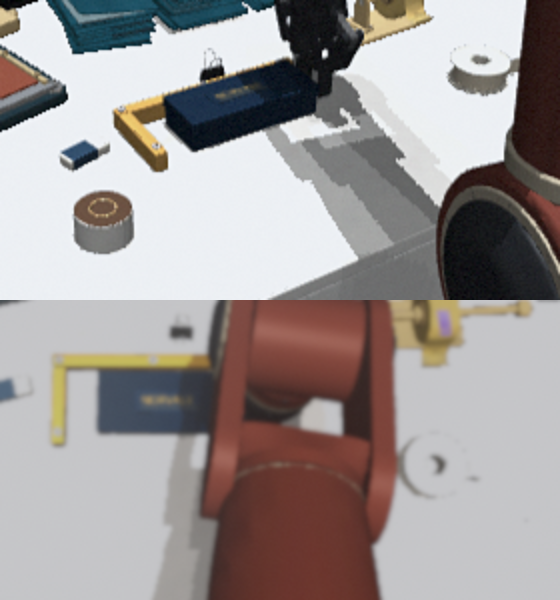

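The box is sliding squarely along the bar, with its left end about 33 mm from the short bar. Continue.

```bash
python3 -m pendant '{"claw":[0.7,0.7,0.7,0.7,0.7,0.7,0.7,0.7,0.7],"dp":[[0.06,0,0],[0.06,0,0],[0.06,0,0],[0.06,0,0],[0.06,0,0],[0.05,0,0],[0.03,0,0],[0.02,0,0],[0,0,0]],"spin":[0,0,0,0,0,0,0,0,0]}'
python3 -c "
from h import *
go(-38.5,-160,6); C=cam('top'); box(C)"
```

```text
t: 10.55
eef_pos: [0.5456, 0.0057, 0.0074]
eef_rot: [3.142, -0.0, 1.544]
contact_force: [-0.5, 0.3, -0.2]
grip_width: 0.301
gripper_force: 0.0
t 10.55 tcp stop [ -38.1 -161.5] z 7.4 yaw rel deg 89.81 F [-0.5  0.3 -0.2] units to go [ 0.018 -0.005  0.017] spin 0.9979
box in stop frame: c [-36.5 -54.2] size [101.2  61.2] yaw rel 0.05 dz corners [[-67.0, -105.0], [-6.0, -105.0], [-6.0, -4.0], [-67.0, -4.0]]
```

```bash
for i in 1 2; do python3 -m pendant '{"claw":[0.7,0.7,0.7],"dp":[[0.012,0,0],[0.012,0,0],[0,0,0]],"spin":[0,0,0]}' | grep -E "pos|contact"; done
python3 -c "
from h import *
go(-38.5,-160,6); C=cam('top'); box(C)"
```

```text
eef_pos: [0.5458, 0.007, 0.0074]
contact_force: [-0.1, -1.1, -0.2]
eef_pos: [0.5463, 0.0072, 0.0077]
contact_force: [0.8, -7.2, -0.6]
t 11.1 tcp stop [ -37.5 -160. ] z 7.7 yaw rel deg 89.84 F [ 0.8 -7.2 -0.6] units to go [-0.    -0.013  0.021] spin 0.9983
box in stop frame: c [-36.5 -52.4] size [100.7  61.2] yaw rel 0.05 dz corners [[-67.0, -103.0], [-6.0, -103.0], [-6.0, -2.0], [-67.0, -2.0]]
```

7 N, so the box's end is on the short bar. Retreat, go round to the near side and seat it against the long bar.

```bash
python3 -m pendant '{"claw":[0.7,0.7,0.7,0.5,0.2,0.2,0.2,0.2,0.2,0.2],"dp":[[-0.05,0,0],[-0.2,0,0],[-0.25,0,0],[0,0,-0.3],[0,0,-0.3],[0,-0.3,-0.3],[0,-0.4,-0.3],[0.2,-0.4,0],[0.35,-0.2,0],[0.35,0,0]],"spin":[0,0,0,0,0,0,0,0,0,0]}'
python3 -m pendant '{"claw":[0.2,0.2,0.2,0.2,0.2,0.2,0.2,0.2,0.2,0.2],"dp":[[0.35,0,0],[0.35,0,0],[0.3,0,0],[0,0,0],[0,0,0],[0,0,0],[0,0,0],[0,0,0],[0,0,0],[0,0,0]],"spin":[0,0,0,0.077,0.077,0.077,0.077,0.077,0.077,0.077]}'
python3 -m pendant '{"claw":[0.2,0.2,0.2,0.2,0.2,0.2,0.2],"dp":[[0,0,0],[0,0,0],[0,0,0],[0,0,0],[0,0,0],[0,0,0],[0,0,0]],"spin":[0.077,0.077,0.077,0.077,0.077,0.076,0]}'
python3 -c "
from h import *
go(-115,-78,6); C=cam('top'); box(C)"
```

```text
t: 11.98
eef_pos: [0.4399, 0.0445, 0.1031]
eef_rot: [-3.141, -0.001, 1.541]
contact_force: [0.6, 0.1, -0.5]
grip_width: 0.803
gripper_force: 0.0
t: 12.82
eef_pos: [0.4445, 0.1241, 0.1032]
eef_rot: [-3.141, -0.0, 0.691]
contact_force: [0.5, 0.3, -0.6]
grip_width: 0.799
gripper_force: 0.0
t: 13.4
eef_pos: [0.4446, 0.1241, 0.1032]
eef_rot: [-3.141, 0.0, -0.029]
contact_force: [-0.2, 0.5, 0.9]
grip_width: 0.799
gripper_force: 0.0
t 13.4 tcp stop [-141.9  -45.5] z 103.2 yaw rel deg -0.32 F [-0.2  0.5  0.9] units to go [0.339 0.404 1.215] spin -0.0036
box in stop frame: c [-37.5 -74.7] size [145.2  59.2] yaw rel 0.05 dz corners [[-67.0, -147.0], [-8.0, -147.0], [-8.0, -2.0], [-67.0, -2.0]]
```

```bash
python3 -m pendant '{"claw":[0.2,0.2,0.2,0.2,0.2,0.2,0.2,0.2,0.2,0.2],"dp":[[0.15,0.2,0],[0.1,0.2,0.1],[0,0,0.2],[0,0,0.2],[0,0,0.2],[0,0,0.2],[0,0,0.2],[0,0,0.1],[0.12,0,0],[0.12,0,0]],"spin":[0,0,0,0,0,0,0,0,0,-0.003]}'
python3 -m pendant '{"claw":[0.2,0.2,0.2,0.2,0.2,0.2,0.2],"dp":[[0.1,0,0],[0.06,0,0],[0.03,0,0],[0.03,0,0],[0.03,0,0],[0.03,0,0],[0,0,0]],"spin":[0,0,0,0,0,0,0]}'
python3 -c "
from h import *
go(-73,-78,6)"
```

```text
t: 14.28
eef_pos: [0.4835, 0.0909, 0.0072]
eef_rot: [-3.141, 0.0, -0.021]
contact_force: [-0.9, 0.4, 0.1]
grip_width: 0.801
gripper_force: 0.0
t: 14.87
eef_pos: [0.5058, 0.0903, 0.0075]
eef_rot: [3.142, -0.0, -0.022]
contact_force: [0.2, -0.0, -0.4]
grip_width: 0.798
gripper_force: 0.0
t 14.87 tcp stop [-79.9 -77.9] z 7.5 yaw rel deg 0.06 F [ 0.2 -0.  -0.4] units to go [0.086 0.002 0.018] spin 0.0007
```

```bash
python3 -m pendant '{"claw":[0.2,0.2,0.2,0.2],"dp":[[0.025,0,0],[0.025,0,0],[0.02,0,0],[0,0,0]],"spin":[0,0,0,0]}' | grep -E "pos|contact"
for i in 1 2 3; do python3 -m pendant '{"claw":[0.2,0.2,0.2],"dp":[[0.012,0,0],[0.012,0,0],[0,0,0]],"spin":[0,0,0]}' | grep -E "pos|contact"; done
python3 -c "
from h import *
go(-73,-78,6); C=cam('top');box(C)"
```

```text
eef_pos: [0.5112, 0.0902, 0.0072]
contact_force: [-0.3, -0.5, 0.2]
eef_pos: [0.5131, 0.0901, 0.0072]
contact_force: [-0.2, 0.6, -0.1]
eef_pos: [0.5131, 0.0901, 0.0071]
contact_force: [-8.0, 0.1, 6.8]
eef_pos: [0.513, 0.0901, 0.0066]
contact_force: [-14.7, 0.5, 10.8]
t 15.95 tcp stop [-72.7 -77.8] z 6.6 yaw rel deg 0.07 F [-14.7   0.5  10.8] units to go [-0.004  0.002  0.008] spin 0.0007Traceback (most recent call last):
  File "<string>", line 3, in <module>
    go(-73,-78,6); C=cam('top');box(C)
                                ~~~^^^
  File "h.py", line 59, in box
    k=blob(m,(345,270),60).reshape(-1,2); P=np.array([plane(C,p,z)[:2] for p in k])*1000
      ~~~~^^^^^^^^^^^^^^^^
  File "h.py", line 22, in blob
    return max(L,key=cv2.contourArea)
ValueError: max() iterable argument is empty
```

Seated on the long bar, with about 15 N showing as both fingers pressed. Back off straight and look.

```bash
python3 -m pendant '{"claw":[0.2,0.2,0.2,0.2,0.2,0.2,0.2,0.2,0.2,0.2],"dp":[[-0.02,0,0],[-0.05,0,0],[-0.2,0,0],[-0.3,0,0],[-0.3,0,0],[-0.3,0,-0.3],[-0.3,0,-0.3],[0,0,-0.3],[0,0,-0.3],[0,0,0]],"spin":[0,0,0,0,0,0,0,0,0,0]}'
python3 -c "
from h import *
go(-73,-78,6); C=cam('top');box(C); S=cam('scene'); print(corner(C))
for u in (300,325,350): print(u,C[0][222:238,u].tolist())
print('end',C[0][250,274:292].tolist())
v=np.hstack([cv2.resize(S[0][195:295,255:405],None,fx=2.6,fy=2.6,interpolation=cv2.INTER_CUBIC),cv2.resize(C[0][200:300,255:405],None,fx=2.6,fy=2.6,interpolation=cv2.INTER_CUBIC)]); cv2.imwrite('pics/v4.png',v)"
```

```text
t: 16.83
eef_pos: [0.4031, 0.0929, 0.1092]
eef_rot: [-3.141, -0.012, -0.022]
contact_force: [0.5, -0.2, 1.2]
grip_width: 0.799
gripper_force: 0.0
t 16.83 tcp stop [-182.7  -77.6] z 109.2 yaw rel deg 0.07 F [ 0.5 -0.2  1.2] units to go [1.371 0.007 1.29 ] spin 0.0008
box in stop frame: c [-31.4 -74.7] size [145.3  59.3] yaw rel 0.05 dz corners [[-61.0, -147.0], [-2.0, -147.0], [-2.0, -2.0], [-61.0, -2.0]]
(array([587.6334 , 166.17714], dtype=float32), np.float32(-0.02408679), np.float32(-0.0225432))
300 [[126, 171, 188], [93, 172, 188], [88, 175, 188], [88, 172, 183], [88, 157, 165], [88, 121, 123], [87, 85, 80], [87, 74, 65], [88, 74, 65], [88, 73, 62], [89, 75, 64], [88, 73, 62], [88, 74, 64], [87, 73, 62], [87, 72, 63], [89, 73, 63]]
325 [[151, 171, 182], [152, 170, 179], [158, 170, 175], [152, 163, 168], [136, 147, 151], [110, 115, 114], [92, 85, 77], [88, 74, 64], [88, 74, 64], [88, 73, 64], [87, 72, 63], [86, 72, 62], [86, 72, 62], [88, 73, 63], [90, 74, 63], [93, 75, 63]]
350 [[129, 170, 188], [93, 167, 188], [86, 170, 188], [87, 170, 184], [87, 158, 169], [88, 128, 133], [87, 91, 88], [87, 75, 65], [88, 73, 63], [86, 71, 61], [87, 71, 61], [87, 71, 62], [88, 72, 63], [86, 71, 61], [87, 71, 62], [86, 71, 61]]
end [[184, 186, 188], [163, 181, 187], [125, 177, 188], [95, 177, 188], [91, 179, 188], [89, 178, 187], [89, 173, 181], [88, 153, 159], [87, 114, 115], [86, 80, 74], [87, 74, 64], [87, 72, 63], [87, 73, 64], [87, 71, 62], [86, 71, 62], [87, 73, 63], [87, 73, 63], [87, 73, 63]]
```

View pics/v4.png

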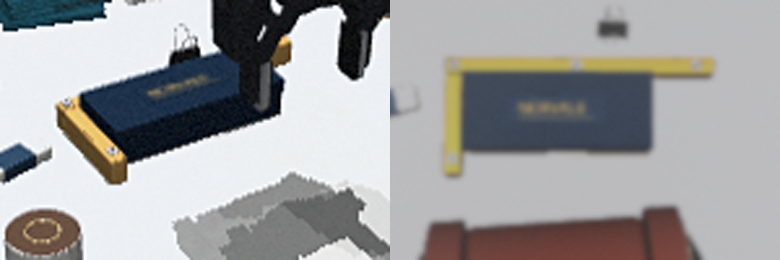

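The top and scene views show the box flush on both brass bars. Its measured centre is (-31.4, -74.7) mm in the stop's frame against a home of (-31, -75), and its yaw is within 0.1°. Raise the hand further and hand in.

```bash
python3 -m pendant '{"claw":[0.2,0.2,0.2,0.2,0.2,0.2,0.2],"dp":[[0,0,-0.2],[0,0,-0.3],[0,0,-0.3],[0,0,-0.3],[0,0,-0.1],[0,0,0],[0,0,0]],"spin":[0,0,0,0,0,0,0]}'
python3 -c "
from h import *
C=cam('top');box(C); print(ctrl.hand_in())"
```

```text
t: 17.52
eef_pos: [0.3989, 0.0926, 0.1978]
eef_rot: [3.141, 0.002, -0.023]
contact_force: [0.7, 0.4, -1.1]
grip_width: 0.801
gripper_force: 0.0
box in stop frame: c [-31.4 -74.7] size [145.4  59.3] yaw rel 0.05 dz corners [[-61.0, -147.0], [-2.0, -147.0], [-2.0, -2.0], [-61.0, -2.0]]
the job is handed in; nothing more can be done
None
```

The gift box measures home in the corner stop, within about 0.5 mm and 0.1° and flush on both bars; the hand is drawn clear, no bystander was touched on purpose (their final positions weren't re-measured), and the job was handed in at about 17.6 s.

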